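Lock the front light in the test dock and test it

ROBOT

A 6-joint arm with a two-finger parallel gripper is mounted at the origin on the work surface. World frame = base frame: x ahead of the robot, y to its left, z up, the work surface at z = 0. Lengths are in m, angles in rad, forces in N, time in s.
With the tool pointing down it reaches from about 0.35 to 0.85 m from the base axis. Payload 8.1 kg.
Tool frame: the origin (TCP) lies at the very end of the fingers, on their centre line; the grasp point (between the pads) lies 19 mm behind it; z points along the fingers, y is the line along which they close (so a half turn about z gives the same grasp; the last joint's range is limited). The gripper opens to 93 mm and grips with 3 to 60 N. Pads are 15 mm wide; open, the fingers measure 128 mm over their backs; the gripper's body (75 mm by 188 mm) begins 65 mm behind the grasp point.
Start: joints at [1.059, 0.13, 1.488, -0, 1.523, -0.085], TCP at [0.248, 0.546, 0.219] pointing down, gripper open.
Joint ranges: [-2.96, 2.96], [-0.89, 2.26], [0.02, 2.5], [-1.34, 4.48], [0, 2.73], [-2.66, 2.66]. Speed limits (rad/s): [2.39, 2.39, 2.79, 3.14, 3.14, 3.14].

INTERFACE

Orientations are given as a rotation vector (axis times angle).
In Python, from plant import robot, imaging gives the robot as it stands.
- The arm moves only by the tool jog_arm, never from a script. Its argument "rows" is a list of rows, each a list of 2 entries, a list of its own where there are three numbers: the shift along the tool's x, y, z each as a share of 0.2 m, from -1 to 1, then the turn, a rotation vector about the tool's x, y, z each as a share of pi/2 rad, from -1 to 1. A call has 1 to 5 rows; each row is the pose to reach, as a shift and turn from the pose commanded when the call began, along the tool's axes at that moment; what a row does not reach only later rows make up. A row lasts 1/10 s, in which the tool goes at most 50 mm and 8.59 degrees, less where a joint would pass 70% of its speed; a pose out of reach is approached as far as the arm can. A call with a number of a shift or a turn outside -1 to 1 is refused whole. A call with a gripper value outside its range is refused whole. "hand" is the closure, from -1 (fully open) to 1 (shut), set as the call begins (left out, the last holds). The fingers move at their own pace and stop on an object; "squeeze" is the grip in N (left out, the last holds). Time passes only in rows, so rows that repeat a pose let the fingers close. It gives the time, the measured TCP pose, the force, the opening and the grip force at its end, in the units of the state.
- robot.read_state(): the state, without advancing time (a new reading comes with each control period).
- imaging.read_camera(name): name is "side" or "top"; returns a dict with "frame" (420x560x3 uint8, red, green, blue), "vertical_fov" (degrees; the focal length in pixels is half the picture's height over the tangent of half this angle, whatever the lens; pixels are square), "cx", "cy" (the principal point, pixels), "R" (3x3) and "t" (3): a world point X has camera coordinates R X + t. Camera axes: x right, y down, z forward; pixel columns grow to the right and rows downward; lengths in m; the calibration is good to about 2 mm. A picture is of the moment at which its call begins. There is no depth.
- robot.close_job(): hands the job in; it is judged then, once.
The state is a dict: "t": time; "q": joint angles; "dq": joint speeds; "joint_torque": joint torques, N m; "tool_pos": TCP position; "orientation": TCP orientation; "force": force on the tool from outside, world axes, zero at the start; "wrist_torque": the same for the moment, N m; "opening": finger opening in m; "gripper_force": force on a finger pad.
Only numpy, scipy, OpenCV 4.12 (cv2) and the standard library are available. Lean on these libraries where they do the work, as an engineer would, in place of code of your own. Each camera call takes 0.05 s, during which the arm holds its last target. There are 200 camera calls.

TASK

Set the blue front light down gently in the pocket of the grey test dock, flat, with its lens facing the sensor block, and let go of it. Slide the dock's lock by its upright fin all the way to its end stop, so that the tongue lies over the light's tail. Only then press the round test button fully down and release it; leave the other things on the bench where they are.

Things in the scene. Friction and masses are not known exactly. Their poses are not given: they have to be found in the camera images.
- light: Loose blue plastic front light, 0.1 kg: block 66 (x) x 34 (y) x 32 mm high, standing on the bench. Origin under the block's middle, at the underside, z up. At +x a round black bezel with lens, out to x = 38 mm; at -x a flat tail 18 mm wide, 6 mm high, flush with the underside, out to x = -60 mm. Starts in one of three places shared with the grip and the pump head.
- light_lens (a point): Centre of the light's lens face: 38 mm in +x and 16 mm above the light's origin.
- dock: Grey test dock fixed to the bench: plate 20 mm thick, x -85 to 75, y -115 to 160 mm. Origin on the bench under the pocket's middle, z up. Lock track along y at x = -50 mm on the +y half; test button at x = 12, y = -75 mm on the -y half. The flat black disc at x = -50, y = -80 mm (36 mm wide, 3 mm high) is a battery cap, not a button.
- pocket (a point): Middle of the pocket floor, 20 mm above the dock's origin, axes as the dock. The light's origin goes here, its x along this x, 4 mm play each way. Bounds: side rails 5 mm high, y = +-21 to +-25 mm; two rear lugs 5 mm high, x = -37 to -41, y = +-13 to +-25 mm (tail passes between); at +x the sensor block with black window, x = 42 to 60, 60 mm wide, 36 mm high.
- lock (a joint): Slide position of the lock, m. 0 = open (fin's middle at dock y = 125 mm), 0.060 = end stop, locked (dock y = 65 mm). It slides along the dock's -y, towards the pocket, with about 2.5 N of friction and stays where it is left. Starts between 0 and 0.020.
- lock_grip (a point): Middle of the top edge of the lock's fin, 65 mm above the bench. Fin: black plastic upright 10 mm thick (dock x), 30 mm long (dock y, the slide direction), its sides free from 36 mm above the bench up. It stands on a steel carriage 24 x 34 mm; a steel tongue 12 mm wide, 30 to 35 mm above the bench, reaches 77 mm from the fin towards dock -y, to lie over the light's tail with 4 mm of air.
- test_button (a joint): Depression of the test button, m. 0 = up, 0.006 = fully down; a spring of about 5 N at full depth pushes it back up.
- test_button_top (a point): Centre of the top face of the test button, a bare aluminium round button 28 mm across in a black housing, pressed straight down.
- grip: White silicone handlebar grip lying on the bench, 112 mm long along x, 36 mm thick; origin under its middle. Leave alone.
- pump_head: Aluminium pump head lying on the bench, 60 mm long along x, 34 mm high, with a stub nozzle to +y; origin under its middle. Leave alone.
- torque_wrench: Chrome steel torque wrench, 290 mm long along its x, 30 mm high, lying beyond the dock; origin under its middle. Leave alone.
- oil_bottle: Small white bottle, 44 mm across, 120 mm high, standing; origin under its middle. Leave alone.
- tyre_lever: Flat black tyre lever, 100 mm long along its x, 18 mm wide, 13 mm high at its hooked end; origin under its middle. Leave alone.
Not all that is in view belongs to the job. Several things have the shape of the light; the one meant has the colours described above.

How it is judged:
By the outcome, as a careful person would: the job done as asked, in the order asked, and still so for the second after the job is handed in, with the robot touching nothing.
It also fails if it takes over 56 s, if anything falls off the work surface, if the arm or the gripper's body presses on something with over 40 N, if the wrist force passes 120 N, or if a joint passes its speed limit or range.

## Working session

There is one attempt and no reset: what is moved stays moved. The work goes in short steps, Python scripts to look and compute and a tool call to move; the robot and the scene stay as the last step left them, time stands still between calls to the robot, and variables do not carry over. Pictures are saved under pics/ and viewed, at most 10 in all, crops included, and the job is handed in when it is done.

Besides the shell and the picture viewer there is one more tool, called as name(argument=value, ...), one argument or row to a line, values as JSON. jog_arm: Moves the arm, as the interface text tells. Its arguments: {"type":"object","properties":{"rows":{"type":"array"},"hand":{"type":"number"},"squeeze":{"type":"number"}},"required":["rows"]}

```bash
mkdir -p pics; ls; cat > h.py <<'E'
import numpy as np, cv2
from plant import robot, imaging
def cam(n):
    c=imaging.read_camera(n); f=210/np.tan(np.radians(c["vertical_fov"])/2); return c,f
def ray(c,f,u,v,z):
    R=np.array(c["R"]);t=np.array(c["t"]); d=R.T@np.array([(u-c["cx"])/f,(v-c["cy"])/f,1]); o=-R.T@t
    return o+d*(z-o[2])/d[2]
def proj(c,f,X):
    p=np.array(c["R"])@np.array(X)+np.array(c["t"]); return p[:2]/p[2]*f+[c["cx"],c["cy"]]
E
python3 - <<'E'
from h import *
for n in("side","top"):
    c,f=cam(n); cv2.imwrite(f"pics/{n}0.png",c["frame"][:,:,::-1]); np.save(n+"0.npy",c["frame"])
    print(n,f,c["cx"],c["cy"],c.keys(), -np.array(c["R"]).T@c["t"]); print(np.round(c["R"],3))
print(robot.read_state())
E
```

```text
pics
side 483.4666397946122 279.54711967360373 206.50399866317824 dict_keys(['frame', 'vertical_fov', 'cx', 'cy', 'R', 't']) [-0.12952567 -0.87426619  0.92266246]
[[ 0.797 -0.604  0.011]
 [-0.351 -0.477 -0.806]
 [ 0.492  0.638 -0.592]]
top 406.93032961796354 282.611074833817 205.7694315815853 dict_keys(['frame', 'vertical_fov', 'cx', 'cy', 'R', 't']) [0.38148117 0.03341049 1.25705751]
[[ 0.012 -1.    -0.019]
 [-0.982 -0.008 -0.189]
 [ 0.189  0.021 -0.982]]
{'t': 0.1, 'q': array([ 1.05860910e+00,  1.31075182e-01,  1.48915178e+00,  6.99374802e-06,
        1.52300137e+00, -8.54031368e-02]), 'dq': array([-8.94529121e-04, -1.34861932e-03, -3.30454901e-03,  7.83057030e-05,
       -1.86150329e-03, -1.78587850e-03]), 'joint_torque': array([ 1.79651022e-03, -5.61338818e+01, -4.93095481e+01,  7.71301962e-02,
        2.90964008e-02, -4.06393349e-05]), 'tool_pos': array([0.24809787, 0.54574876, 0.21770881]), 'orientation': array([-6.65211549e-01, -3.06985748e+00,  2.45187187e-03]), 'force': array([-0.52590632, -0.32240073,  0.55444036]), 'wrist_torque': array([-0.05223597,  0.03586787,  0.02324009]), 'gripper_force': 0.0, 'opening': 0.09298245110976644}
```

View pics/top0.png

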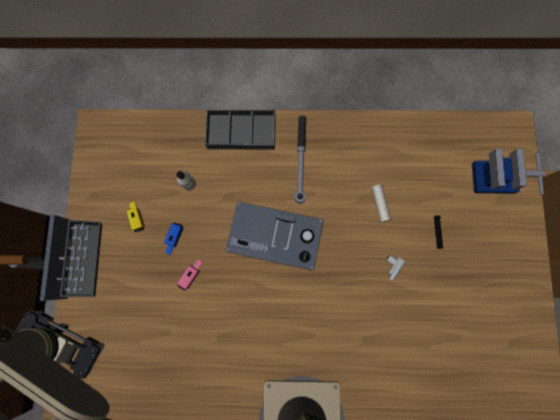

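View pics/side0.png

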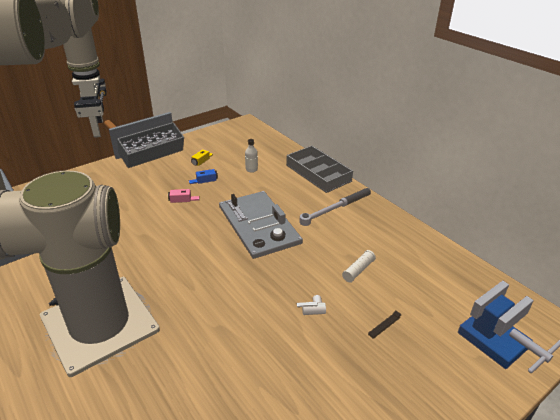

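Top view: three light-shaped things: yellow (135,217), blue (173,237), pink (189,275). The blue one fits the description. The dock is at (275,236), with the button at (307,236), the cap at (305,257) and the lock fin near (243,243). I'll confirm in one enlarged crop.

```bash
python3 - <<'E'
from h import *
t=np.load("top0.npy");s=np.load("side0.npy")
a=cv2.resize(t[195:275,120:330],(798,304),interpolation=cv2.INTER_CUBIC)
b=cv2.resize(s[155:257,165:305],(399,291),interpolation=cv2.INTER_CUBIC)
b2=cv2.resize(s[165:190,180:225],(399,222),interpolation=cv2.INTER_CUBIC)
im=np.zeros((596,798,3),np.uint8); im[:304]=a; im[304:595,:399]=b; im[304:526,399:]=b2
im=np.clip(im*1.5,0,255).astype(np.uint8)
cv2.imwrite("pics/crop.png",im[:,:,::-1])
# blue mask
for n,fr in(("top",t),("side",s)):
    h=cv2.cvtColor(fr,cv2.COLOR_RGB2HSV); m=cv2.inRange(h,(105,150,50),(130,255,255))
    k,l,st,ce=cv2.connectedComponentsWithStats(m)
    print(n,[(st[i],ce[i].round(1)) for i in range(1,k) if st[i,4]>15])
E
```

```text
top [(array([474, 159,  45,  33, 617], dtype=int32), array([493.3, 177.6])), (array([165, 224,  17,  30, 271], dtype=int32), array([172.4, 236.5]))]
side [(array([196, 169,  20,   9,  90], dtype=int32), array([205.6, 172.8])), (array([189, 179,  10,   4,  24], dtype=int32), array([193.4, 180.7])), (array([485, 295,  29,  23, 348], dtype=int32), array([499.2, 305.9])), (array([ 461,  317,   66,   51, 1022], dtype=int32), array([497.8, 343.9]))]
```

View pics/crop.png

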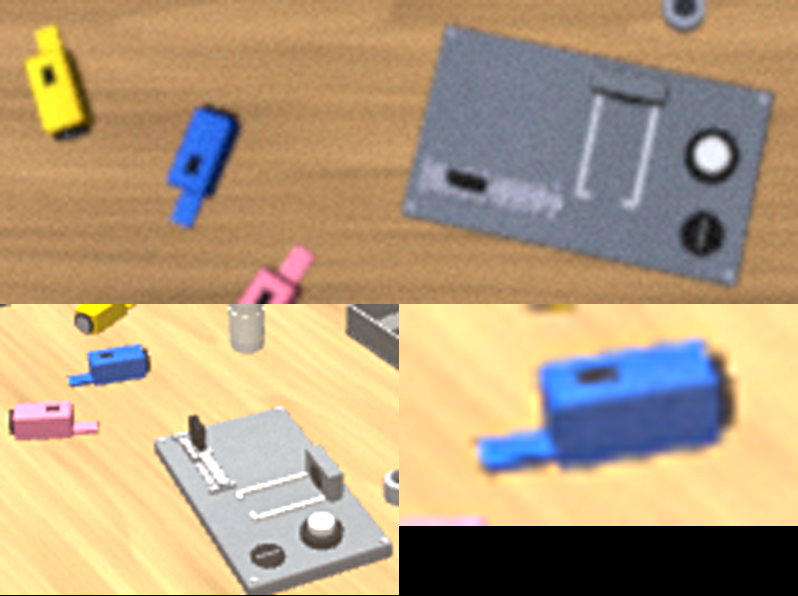

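Blue light confirmed: black bezel at top right (~(181,225)) and tail at lower left (~(168,253)). Next I measure the poses.

```bash
python3 - <<'E'
from h import *
c,f=cam("top"); fr=c["frame"]; h=cv2.cvtColor(fr,cv2.COLOR_RGB2HSV)
roi=np.zeros(h.shape[:2],np.uint8); roi[200:272,222:328]=255
m=cv2.bitwise_and(cv2.inRange(h,(95,20,0),(130,255,255)),roi)
m=cv2.morphologyEx(m,cv2.MORPH_CLOSE,np.ones((9,9)))
k=max(cv2.findContours(m,0,2)[0],key=cv2.contourArea); r=cv2.minAreaRect(k); bp=cv2.boxPoints(r)
W=np.array([ray(c,f,u,v,.02)[:2] for u,v in bp]); print(bp.round(1),W.round(4),[np.linalg.norm(W[i]-W[i-1]).round(4) for i in range(4)])
# order: TL,TR,BR,BL in picture
s=bp.sum(1);d=bp[:,0]-bp[:,1]
TL,TR,BR,BL=[W[i] for i in(s.argmin(),d.argmax(),s.argmax(),d.argmin())]
ey=(TL-TR)+(BL-BR); ex=(TL-BL)+(TR-BR); yaw=np.arctan2(ey[1],ey[0])-np.pi/2; yx=np.arctan2(ex[1],ex[0])
a=(yaw*275+yx*160)/435; R=np.array([[np.cos(a),-np.sin(a)],[np.sin(a),np.cos(a)]])
O=W.mean(0)-R@[-.005,.0225]; print("yaw",yaw,yx,a,"origin",O)
for nme,p in(("button .04",(.012,-.075,.04)),("cap",(-.05,-.08,.023)),("sens",(.051,0,.056)),("railL",(0,.023,.025)),("lug",(-.039,.019,.025)),("fin0",(-.05,.125,.065)),("fin20",(-.05,.105,.065))):
    X=np.r_[O+R@p[:2],p[2]]; print(nme,X.round(4),proj(c,f,X).round(1))
# button
bm=cv2.bitwise_and(cv2.inRange(h,(0,0,170),(179,60,255)),roi); kk=max(cv2.findContours(bm,0,2)[0],key=cv2.contourArea); print("btn px",cv2.minEnclosingCircle(kk),cv2.contourArea(kk))
dm=cv2.bitwise_and(cv2.inRange(h,(0,0,0),(179,255,38)),roi)
kq,l,st,ce=cv2.connectedComponentsWithStats(dm);print("dark",[(st[i],ce[i].round(1)) for i in range(1,kq) if st[i,4]>8])
b=cv2.inRange(h,(105,150,50),(130,255,255)); b[:,:150]=0;b[:,200:]=0
for y in range(221,257): print(y," ".join("%3d"%fr[y,x,2] if b[y,x] else "  ." if fr[y,x].max()>45 else " ##" for x in range(160,190)))
np.savez("dock.npz",O=O,a=a)
E
```

```text
[[226.1 250.9]
 [236.5 201.6]
 [322.9 219.8]
 [312.6 269.1]] [[ 0.4784  0.2295]
 [ 0.6313  0.2029]
 [ 0.5764 -0.0649]
 [ 0.4266 -0.0328]] [np.float64(0.2673), np.float64(0.1552), np.float64(0.2734), np.float64(0.1532)]
yaw -0.1987095180189642 -0.1914019042656692 -0.19602166008671773 origin [0.52870226 0.06061227]
button .04 [ 0.5259 -0.0153  0.04  ] [307.  235.3]
cap [ 0.4641 -0.0081  0.023 ] [304.4 256.4]
sens [0.5787 0.0507 0.056 ] [285.1 216.9]
railL [0.5332 0.0832 0.025 ] [274.4 233.2]
lug [0.4941 0.0868 0.025 ] [273. 246.]
fin0 [0.504 0.193 0.065] [236.5 241. ]
fin20 [0.5001 0.1733 0.065 ] [243.1 242.4]
btn px ((306.5, 235.5), 2.9155757427215576) 16.0
dark [(array([301, 230,  13,  13,  35], dtype=int32), array([306.1, 238. ])), (array([238, 241,  10,   4,  24], dtype=int32), array([242.7, 242.4])), (array([299, 251,  11,  11,  72], dtype=int32), array([304.4, 256.1]))]
221   .   .   .   .   .   .   .   .   .   .   .   .   .   .   .   .   .   .   .   .   .   .   .   .   .   .   .   .   .   .
222   .   .   .   .   .   .   .   .   .   .   .   .   .   .   .   .   .   .   .   .   .  
[... 3550 characters left out ...]
 154   .   .   .   .   .   .   .   .   .   .   .   .   .   .   .   .   .   .   .
252   .   .   .   .   .   . 157 163 169 164 147   .   .   .   .   .   .   .   .   .   .   .   .   .   .   .   .   .   .   .
253   .   .   .   .   .   .   .   . 152 150   .   .   .   .   .   .   .   .   .   .   .   .   .   .   .   .   .   .   .   .
254   .   .   .   .   .   .   .   .   .   .   .   .   .   .   .   .   .   .   .   .   .   .   .   .   .   .   .   .   .   .
255   .   .   .   .   .   .   .   .   .   .   .   .   .   .   .   .   .   .   .   .   .   .   .   .   .   .   .   .   .   .
256   .   .   .   .   .   .   .   .   .   .   .   .   .   .   .   .   .   .   .   .   .   .   .   .   .   .   .   .   .   .
```

```bash
python3 - <<'E'
from h import *
c,f=cam("top"); fr=c["frame"]; g=fr[:,:,2].astype(float)
h=cv2.cvtColor(fr,cv2.COLOR_RGB2HSV); b=cv2.inRange(h,(105,150,50),(130,255,255)); b[:,:150]=0;b[:,200:]=0
L=[];Rr=[]
for y in range(227,242):
    xs=np.where(b[y])[0]; x0=xs[0]; 
    # left edge by red channel falling (wood red high, blue red low)
    r=fr[y,:,0].astype(float); hi=r[x0-6:x0-3].mean(); lo=r[x0+2:x0+4].mean(); T=(hi+lo)/2
    x=x0-4
    while r[x]>T: x+=1
    L.append((x-1+(r[x-1]-T)/(r[x-1]-r[x]),y))
    x=xs[-1]-1
    while g[x]<100: x-=1
    Rr.append((x+(g[x]-100)/(g[x]-g[x+1]),y))
def line(P,z):
    W=np.array([ray(c,f,u,v,z)[:2] for u,v in P]); vx,vy,px,py=cv2.fitLine(W.astype(np.float32),cv2.DIST_HUBER,0,.01,.01).ravel()
    if vx<0: vx,vy=-vx,-vy
    return np.array([px,py]),np.array([vx,vy]),np.arctan2(vy,vx)
l,r=line(L,.032),line(Rr,.032); print(l,r)
th=(l[2]+r[2])/2; e=np.array([np.cos(th),np.sin(th)]); n=np.array([-e[1],e[0]])
print("width",(l[0]-r[0])@n)
cn=(l[0]@n+r[0]@n)/2
tip=ray(c,f,168.3,253.0,.006)[:2]; fro=ray(c,f,175.8,224.3,.032)[:2]; rear=ray(c,f,168.5,243.5,.032)[:2]
print("tip lateral",tip@n-cn,"x from tip",tip@e+.06,"front",fro@e-.033,"rear",rear@e+.033)
x=np.mean([tip@e+.06,fro@e-.033]); C=x*e+cn*n; print("C",C,"th",th)
cs,fs=cam("side")
for p in((-.06,0,.006),(.033,.017,.032),(.033,-.017,.032),(-.033,.017,.032),(-.033,-.017,.032),(-.033,-.017,0),(.033,-.017,0)):
    X=np.r_[C+p[0]*e+p[1]*n,p[2]]; print(p,proj(cs,fs,X).round(1),proj(c,f,X).round(1))
D=np.load("dock.npz"); print("dock a",D["a"]," turn light->dock",D["a"]-th)
s=robot.read_state();q=cv2.Rodrigues(s["orientation"])[0];print(q.round(4),s["tool_pos"])
E
```

```text
Traceback (most recent call last):
ValueError: The truth value of an array with more than one element is ambiguous. Use a.any() or a.all()
```

```bash
cat > m.py <<'E'
from h import *
c,f=cam("top"); fr=c["frame"]
h=cv2.cvtColor(fr,cv2.COLOR_RGB2HSV); b=cv2.inRange(h,(105,150,50),(130,255,255)); b[:,:150]=0;b[:,200:]=0
L=[];Rr=[]
for y in range(227,242):
    g=fr[y,:,2].astype(float); xs=np.where(b[y])[0]; x0=xs[0]
    r=fr[y,:,0].astype(float); T=(r[x0-6:x0-3].mean()+r[x0+2:x0+4].mean())/2
    x=x0-4
    while r[x]>T: x+=1
    L.append((x-1+(r[x-1]-T)/(r[x-1]-r[x]),y))
    x=xs[-1]
    while g[x]<100: x-=1
    Rr.append((x+(g[x]-100)/(g[x]-g[x+1]),y))
def line(P,z):
    W=np.array([ray(c,f,u,v,z)[:2] for u,v in P]); vx,vy,px,py=cv2.fitLine(W.astype(np.float32),cv2.DIST_HUBER,0,.01,.01).ravel()
    if vx<0: vx,vy=-vx,-vy
    return np.array([px,py]),np.array([vx,vy]),np.arctan2(vy,vx)
l,r=line(L,.032),line(Rr,.032); print(l,r)
th=(l[2]+r[2])/2; e=np.array([np.cos(th),np.sin(th)]); n=np.array([-e[1],e[0]])
print("width",(l[0]-r[0])@n)
cn=(l[0]@n+r[0]@n)/2
tip=ray(c,f,168.3,253.0,.006)[:2]; fro=ray(c,f,175.8,224.3,.032)[:2]; rear=ray(c,f,168.5,243.5,.032)[:2]
print("tip lateral",tip@n-cn,"x from tip",tip@e+.06,"front",fro@e-.033,"rear",rear@e+.033)
x=np.mean([tip@e+.06,fro@e-.033]); C=x*e+cn*n; print("C",C,"th",th)
cs,fs=cam("side")
for p in((-.06,0,.006),(.033,.017,.032),(.033,-.017,.032),(-.033,.017,.032),(-.033,-.017,.032),(-.033,-.017,0),(.033,-.017,0)):
    X=np.r_[C+p[0]*e+p[1]*n,p[2]]; print(p,proj(cs,fs,X).round(1),proj(c,f,X).round(1))
D=np.load("dock.npz"); print("dock a",D["a"]," turn light->dock",D["a"]-th)
s=robot.read_state();q=cv2.Rodrigues(s["orientation"])[0];print(q.round(4),s["tool_pos"])
E
python3 m.py
```

```text
(array([0.5222167 , 0.41267788], dtype=float32), array([ 0.9469881 , -0.32126868], dtype=float32), np.float32(-0.32706887)) (array([0.5255974, 0.3781312], dtype=float32), array([ 0.94591427, -0.32441664], dtype=float32), np.float32(-0.33039495))
width 0.031605344
tip lateral -0.0032308083517156305 x from tip 0.37357736317803486 front 0.3697719967374724 rear 0.37404840012387575
C [0.52719611 0.3942826 ] th -0.3287319
(-0.06, 0, 0.006) [189.1 181.4] [167.1 253.2]
(0.033, 0.017, 0.032) [214.2 168.2] [171.1 222. ]
(0.033, -0.017, 0.032) [216.3 173.2] [181.3 225.6]
(-0.033, 0.017, 0.032) [195.3 171.2] [162.8 242.3]
(-0.033, -0.017, 0.032) [197.2 176.3] [173.1 246. ]
(-0.033, -0.017, 0) [198.  184.1] [176. 247.]
(0.033, -0.017, 0) [216.9 181. ] [184.  227.1]
dock a -0.19602166008671773  turn light->dock 0.1327102344063853
[[-9.103e-01  4.140e-01 -3.000e-04]
 [ 4.140e-01  9.103e-01 -6.000e-04]
 [ 1.000e-04 -7.000e-04 -1.000e+00]] [0.24826692 0.54602027 0.21824538]
```

```bash
cat > g.py <<'E'
# go(x,y,z,yaw): shares needed; yaw = world angle of tool -x
from h import *
def go(x,y,z,yaw):
    s=robot.read_state(); Q=cv2.Rodrigues(s["orientation"])[0]
    T=np.array([[-np.cos(yaw),np.sin(yaw),0],[-np.sin(yaw),-np.cos(yaw),0],[0,0,-1]])@np.diag([1,-1,1])
    d=Q.T@(np.array([x,y,z])-s["tool_pos"]); w=cv2.Rodrigues(Q.T@T)[0].ravel()
    print("shift",(d/.2).round(3),"turn",(w/(np.pi/2)).round(3),"mm",(d*1000).round(1),"| t",round(s["t"],2),"tcp",s["tool_pos"].round(4),"F",s["force"].round(1),"open",round(s["opening"],4))
def dock(px,py):
    D=np.load("dock.npz");a=D["a"]; return D["O"]+np.array([[np.cos(a),-np.sin(a)],[np.sin(a),np.cos(a)]])@[px,py]
E
python3 -c "
from g import *
e=np.array([np.cos(-.329),np.sin(-.329)]);n=np.array([-e[1],e[0]])
C=np.array([.5272,.3943])-.001*e-.0015*n;print(C)
go(*C,.1,-.329);go(*C,.009,-.329)
print(dock(0,0),dock(-.05,.106),dock(.012,-.075))"
```

```text
[0.52576899 0.39320355]
shift [-1.579 -0.121  0.591] turn [-0.    -0.    -0.062] mm [-315.9  -24.1  118.2] | t 0.3 tcp [0.2483 0.546  0.2182] F [0.1 0.6 0.3] open 0.0927
shift [-1.579 -0.12   1.046] turn [-0.    -0.    -0.062] mm [-315.9  -24.1  209.2] | t 0.3 tcp [0.2483 0.546  0.2182] F [0.1 0.6 0.3] open 0.0927
[0.52870226 0.06061227] [0.50030528 0.17432072] [ 0.52586479 -0.01528864]
```

jog_arm(
  rows=[
    [[-0.25,-0.03,0.1],[0,0,-0.02]],
    [[-0.5,-0.06,0.2],[0,0,-0.04]],
    [[-0.75,-0.09,0.3],[0,0,-0.062]],
    [[-1,-0.12,0.4],[0,0,-0.062]],
    [[-1,-0.12,0.4],[0,0,-0.062]],
  ],
  hand=-0.3,
  squeeze=15,
)

```text
t: 0.8
tool_pos: [0.4228, 0.438, 0.1361]
orientation: [-0.52, -3.097, 0.005]
force: [0.1, 0.7, -0.5]
opening: 0.0616
gripper_force: 0.0
```

```bash
python3 -c "
from g import *
go(.5258,.3932,.1,-.329)"
```

```text
shift [-0.56  -0.043  0.18 ] turn [-0.002 -0.    -0.002] mm [-112.    -8.6   36.1] | t 0.8 tcp [0.4228 0.438  0.1361] F [ 0.1  0.7 -0.5] open 0.0616
```

jog_arm(
  rows=[
    [[-0.2,-0.02,0.06],[0,0,0]],
    [[-0.4,-0.03,0.12],[0,0,0]],
    [[-0.56,-0.043,0.18],[0,0,0]],
    [[-0.56,-0.043,0.18],[0,0,0]],
    [[-0.56,-0.043,0.18],[0,0,0]],
  ],
)

```text
t: 1.3
tool_pos: [0.5235, 0.397, 0.1021]
orientation: [-0.517, -3.098, 0.001]
force: [-0.6, -0.3, 0.3]
opening: 0.0606
gripper_force: 0.0
```

```bash
python3 -c "
from g import *
go(.5258,.3932,.009,-.329)
c,f=cam('top');s,_=cam('side')
a=cv2.resize(c['frame'][205:265,140:210],(400,343));b=cv2.resize(s['frame'][140:200,170:240],(400,343))
cv2.imwrite('pics/g1.png',np.clip(np.hstack([a,b])*1.4,0,255).astype(np.uint8)[:,:,::-1])"
```

```text
shift [-0.018 -0.014  0.466] turn [-0.    -0.001 -0.001] mm [-3.5 -2.8 93.1] | t 1.3 tcp [0.5235 0.397  0.1021] F [-0.6 -0.3  0.3] open 0.0606
```

View pics/g1.png

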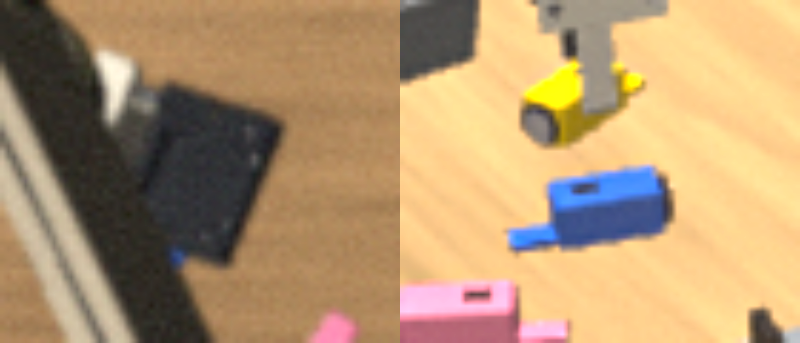

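The side view shows the fingers above the blue light (610,205 in the crop) and in line with it. Now I go down.

jog_arm(
  rows=[
    [[0,0,0.15],[0,0,0]],
    [[0,0,0.3],[0,0,0]],
    [[0,0,0.3],[0,0,0]],
  ],
)

```text
t: 1.7
tool_pos: [0.5195, 0.3963, 0.0384]
orientation: [-0.512, -3.094, 0.008]
force: [-0.2, -2.1, -1.4]
opening: 0.0601
gripper_force: 0.0
```

```bash
python3 -c "
from g import *
go(.5258,.3932,.009,-.329)"
```

```text
shift [-0.035 -0.004  0.147] turn [-0.004 -0.003  0.001] mm [-7.1 -0.8 29.3] | t 1.7 tcp [0.5195 0.3963 0.0384] F [-0.2 -2.1 -1.4] open 0.0601
```

jog_arm(
  rows=[
    [[0,0,0],[0,0,0]],
    [[0,0,0],[0,0,0]],
    [[0,0,0],[0,0,0]],
  ],
)

```text
t: 2.0
tool_pos: [0.5248, 0.3983, 0.0452]
orientation: [0.514, 3.097, 0.004]
force: [0.2, 0.1, 0.4]
opening: 0.0604
gripper_force: 0.0
```

```bash
python3 -c "
from g import *
go(.5258,.3932,.009,-.329)"
```

```text
shift [-0.013 -0.023  0.181] turn [ 0.002  0.001 -0.   ] mm [-2.5 -4.6 36.2] | t 2.0 tcp [0.5248 0.3983 0.0452] F [0.2 0.1 0.4] open 0.0604
```

jog_arm(
  rows=[
    [[-0.01,-0.023,0.06],[0,0,0]],
    [[-0.013,-0.023,0.12],[0,0,0]],
    [[-0.013,-0.023,0.165],[0,0,0]],
    [[-0.013,-0.023,0.18],[0,0,0]],
    [[-0.013,-0.023,0.18],[0,0,0]],
  ],
)

```text
t: 2.5
tool_pos: [0.5238, 0.3914, 0.0051]
orientation: [-0.515, -3.097, 0.002]
force: [0.2, 0.0, 0.0]
opening: 0.0607
gripper_force: 0.0
```

jog_arm(
  rows=[
    [[0,0,0],[0,0,0]],
    [[0,0,0],[0,0,0]],
    [[0,0,0],[0,0,0]],
  ],
)

```text
t: 2.8
tool_pos: [0.525, 0.3923, 0.0072]
orientation: [0.515, 3.098, 0.001]
force: [-0.7, -0.3, 0.4]
opening: 0.0604
gripper_force: 0.0
```

```bash
python3 -c "
from g import *
go(.5258,.3932,.009,-.329)"
```

```text
shift [-0.002  0.006 -0.009] turn [ 0.  0. -0.] mm [-0.4  1.1 -1.8] | t 2.8 tcp [0.525  0.3923 0.0072] F [-0.7 -0.3  0.4] open 0.0604
```

Now I raise 2 mm to a TCP height of 9 mm and close gently.

jog_arm(
  rows=[
    [[0,0.006,-0.01],[0,0,0]],
    [[0,0.006,-0.01],[0,0,0]],
    [[0,0.006,-0.01],[0,0,0]],
    [[0,0.006,-0.01],[0,0,0]],
    [[0,0.006,-0.01],[0,0,0]],
  ],
)

```text
t: 3.3
tool_pos: [0.525, 0.3931, 0.0086]
orientation: [-0.515, -3.099, 0.0]
force: [0.6, 0.4, 0.6]
opening: 0.0607
gripper_force: 0.0
```

jog_arm(
  rows=[
    [[0,0,0],[0,0,0]],
    [[0,0,0],[0,0,0]],
    [[0,0,0],[0,0,0]],
    [[0,0,0],[0,0,0]],
    [[0,0,0],[0,0,0]],
  ],
  hand=1,
  squeeze=15,
)

```text
t: 3.8
tool_pos: [0.5251, 0.3932, 0.0087]
orientation: [0.515, 3.099, 0.0]
force: [-0.4, 1.0, -0.2]
opening: 0.0337
gripper_force: 15.0
```

jog_arm(
  rows=[
    [[0,0,0],[0,0,0]],
    [[0,0,0],[0,0,0]],
    [[0,0,0],[0,0,0]],
  ],
)

```text
t: 4.1
tool_pos: [0.525, 0.3932, 0.0086]
orientation: [-0.515, -3.099, -0.0]
force: [0.7, 0.1, -0.1]
opening: 0.0337
gripper_force: 15.0
```

```bash
python3 -c "
from g import *
go(.5258,.3932,.1,-.329)"
```

```text
shift [-0.003  0.001 -0.457] turn [ 0. -0. -0.] mm [ -0.7   0.3 -91.4] | t 4.1 tcp [0.525  0.3932 0.0086] F [ 0.7  0.1 -0.1] open 0.0337
```

jog_arm(
  rows=[
    [[0,0,-0.1],[0,0,0]],
    [[0,0,-0.25],[0,0,0]],
    [[0,0,-0.4],[0,0,-0.03]],
    [[0,0,-0.55],[0,0,-0.06]],
    [[0,0,-0.6],[0,0,-0.085]],
  ],
)

```text
t: 4.6
tool_pos: [0.5267, 0.3941, 0.1329]
orientation: [0.304, 3.123, 0.005]
force: [-0.0, 0.5, -1.7]
opening: 0.034
gripper_force: 15.0
```

```bash
python3 -c "
from g import *
go(*dock(0,0),.128,-.196)"
```

```text
shift [-0.331 -1.634  0.02 ] turn [0.002 0.002 0.001] mm [ -66.3 -326.8    4. ] | t 4.6 tcp [0.5267 0.3941 0.1329] F [-0.   0.5 -1.7] open 0.034
```

jog_arm(
  rows=[
    [[-0.04,-0.2,0],[0,0,0]],
    [[-0.08,-0.4,0],[0,0,0]],
    [[-0.12,-0.6,0],[0,0,0]],
    [[-0.16,-0.8,0],[0,0,0]],
    [[-0.2,-1,0],[0,0,0]],
  ],
)

```text
t: 5.1
tool_pos: [0.5248, 0.1875, 0.1283]
orientation: [-0.307, -3.126, 0.001]
force: [0.2, -0.6, -1.2]
opening: 0.034
gripper_force: 15.0
```

jog_arm(
  rows=[
    [[-0.04,-0.2,0],[0,0,0]],
    [[-0.08,-0.4,0],[0,0,0]],
    [[-0.13,-0.6,0],[0,0,0]],
    [[-0.13,-0.63,0],[0,0,0]],
    [[-0.13,-0.63,0],[0,0,0]],
  ],
)

```text
t: 5.6
tool_pos: [0.5261, 0.0594, 0.1285]
orientation: [-0.311, -3.126, -0.0]
force: [0.1, 0.2, -0.9]
opening: 0.0341
gripper_force: 15.0
```

jog_arm(
  rows=[
    [[0,0,0.0],[0,0,0]],
    [[0,0,0],[0,0,0]],
    [[0,0,0],[0,0,0]],
  ],
)

```text
t: 5.9
tool_pos: [0.5262, 0.0617, 0.1285]
orientation: [-0.304, -3.127, -0.0]
force: [0.0, -0.2, -1.2]
opening: 0.0342
gripper_force: 15.0
```

```bash
python3 -c "
from g import *
go(*dock(0,0),.07,-.196)
c,f=cam('top');s,fs=cam('side')
x,y=dock(0,0)
print(proj(s,fs,[x,y,.1]))
a=cv2.resize(c['frame'][195:275,225:325],(500,400));b=cv2.resize(s['frame'][150:250,205:305],(500,500))[:400] if 0 else cv2.resize(s['frame'][160:256,205:280],(300,384))
im=np.zeros((400,800,3),np.uint8);im[:,:500]=a;im[:384,500:]=b
cv2.imwrite('pics/g2.png',np.clip(im*1.5,0,255).astype(np.uint8)[:,:,::-1])"
```

```text
shift [-0.013 -0.003  0.293] turn [ 0.    -0.     0.001] mm [-2.7 -0.6 58.5] | t 5.9 tcp [0.5262 0.0617 0.1285] F [ 0.  -0.2 -1.2] open 0.0342
[262.48373766 201.68714063]
```

View pics/g2.png

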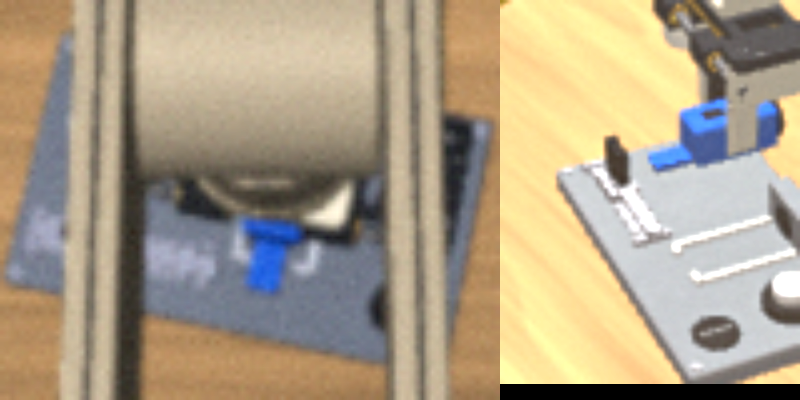

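Top: the tail tip is at about (278,253), above the gap between the lugs. Side: the light is level, with the lens towards the sensor block. I'll measure the tail tip in dock coordinates.

```bash
python3 -c "
from g import *
c,f=cam('top');h=cv2.cvtColor(c['frame'],cv2.COLOR_RGB2HSV);b=cv2.inRange(h,(105,150,50),(130,255,255));b[:,:260]=0;b[:,300:]=0
for y in range(236,257):
    xs=np.where(b[y])[0]
    if len(xs): print(y,xs[0],xs[-1],end='; ')
D=np.load('dock.npz');a=D['a'];R=np.array([[np.cos(a),-np.sin(a)],[np.sin(a),np.cos(a)]])
s=robot.read_state();z=s['tool_pos'][2]-.0087;T=R.T@(s['tool_pos'][:2]-D['O']);print('tcp dock',T)
rows=[y for y in range(246,252)]
P=[R.T@(ray(c,f,(np.where(b[y])[0][0]+np.where(b[y])[0][-1])/2,y,z+.006)[:2]-D['O']) for y in rows];print(np.round(P,4))
ym=max(y for y in range(236,257) if b[y].sum()>255*3); xs=np.where(b[ym])[0];print('tip',R.T@(ray(c,f,xs.mean(),ym+.5,z+.006)[:2]-D['O']))
"
```

```text
239 274 281; 240 274 284; 241 275 285; 242 276 285; 243 276 284; 244 276 282; 245 276 281; 246 276 281; 247 276 281; 248 275 281; 249 275 280; 250 275 280; 251 274 280; 252 276 280; tcp dock [-0.00251694  0.0001548 ]
[[-0.0441 -0.002 ]
 [-0.0468 -0.0026]
 [-0.0498 -0.0018]
 [-0.0528 -0.001 ]
 [-0.0555 -0.0016]
 [-0.0585 -0.0008]]
tip [-0.06197472 -0.00436363]
```

jog_arm(
  rows=[
    [[-0.013,0,0.08],[0,0,0]],
    [[-0.013,0,0.16],[0,0,0]],
    [[-0.013,0,0.24],[0,0,0]],
    [[-0.013,0,0.32],[0,0,0]],
    [[-0.013,0,0.36],[0,0,0]],
  ],
)

```text
t: 6.55
tool_pos: [0.5278, 0.0603, 0.055]
orientation: [-0.306, -3.124, 0.0]
force: [-1.4, -0.4, -1.5]
opening: 0.0339
gripper_force: 15.0
```

jog_arm(
  rows=[
    [[0,0,0],[0,0,0]],
    [[0,0,0],[0,0,0]],
    [[0,0,0],[0,0,0]],
    [[0,0,0],[0,0,0]],
  ],
)

```text
t: 6.95
tool_pos: [0.5296, 0.06, 0.0577]
orientation: [0.307, 3.125, 0.0]
force: [0.8, 0.0, -1.3]
opening: 0.0338
gripper_force: 15.0
```

```bash
python3 -c "
from g import *
go(*dock(0,.0005),.0292,-.196)"
```

```text
shift [0.005 0.004 0.142] turn [0.    0.001 0.   ] mm [ 1.1  0.9 28.5] | t 6.95 tcp [0.5296 0.06   0.0577] F [ 0.8  0.  -1.3] open 0.0338
```

Down slowly, in two stages.

jog_arm(
  rows=[
    [[0.005,0.004,0.03],[0,0,0]],
    [[0.005,0.004,0.06],[0,0,0]],
    [[0.005,0.004,0.09],[0,0,0]],
    [[0.005,0.004,0.105],[0,0,0]],
    [[0.005,0.004,0.11],[0,0,0]],
  ],
)

```text
t: 7.45
tool_pos: [0.5274, 0.0609, 0.0338]
orientation: [-0.307, -3.125, 0.0]
force: [0.0, -0.2, -1.4]
opening: 0.0337
gripper_force: 15.0
```

jog_arm(
  rows=[
    [[0,0,0],[0,0,0]],
    [[0,0,0.004],[0,0,0]],
    [[0,0,0.008],[0,0,0]],
    [[0,0,0.012],[0,0,0]],
    [[0,0,0.016],[0,0,0]],
  ],
)

```text
t: 7.95
tool_pos: [0.5281, 0.061, 0.0315]
orientation: [0.307, 3.126, 0.0]
force: [-0.1, 0.3, -1.1]
opening: 0.0335
gripper_force: 15.0
```

```bash
python3 -c "
from g import *
go(*dock(0,.0005),.0287,-.196)"
```

```text
shift [-0.003  0.001  0.014] turn [0. 0. 0.] mm [-0.6  0.2  2.8] | t 7.95 tcp [0.5281 0.061  0.0315] F [-0.1  0.3 -1.1] open 0.0335
```

jog_arm(
  rows=[
    [[-0.003,0,0.004],[0,0,0]],
    [[-0.003,0,0.008],[0,0,0]],
    [[-0.003,0,0.012],[0,0,0]],
    [[-0.003,0,0.014],[0,0,0]],
    [[-0.003,0,0.014],[0,0,0]],
  ],
)

```text
t: 8.45
tool_pos: [0.5287, 0.0609, 0.0286]
orientation: [0.307, 3.127, -0.0]
force: [1.0, -0.0, -1.1]
opening: 0.0338
gripper_force: 15.0
```

jog_arm(
  rows=[
    [[0,0,0],[0,0,0]],
    [[0,0,0.001],[0,0,0]],
    [[0,0,0.002],[0,0,0]],
    [[0,0,0.002],[0,0,0]],
  ],
)

```text
t: 8.85
tool_pos: [0.5286, 0.0609, 0.0286]
orientation: [-0.307, -3.126, 0.0]
force: [-4.2, 0.4, 5.2]
opening: 0.0344
gripper_force: 15.0
```

Contact at the expected height. I release the light.

jog_arm(
  rows=[
    [[0,0,-0.002],[0,0,0]],
    [[0,0,-0.002],[0,0,0]],
    [[0,0,-0.002],[0,0,0]],
    [[0,0,-0.002],[0,0,0]],
    [[0,0,-0.002],[0,0,0]],
  ],
  hand=-0.05,
)

```text
t: 9.35
tool_pos: [0.5286, 0.0609, 0.0285]
orientation: [-0.307, -3.126, -0.0]
force: [0.6, 0.1, -0.0]
opening: 0.0487
gripper_force: 0.0
```

jog_arm(
  rows=[
    [[0,0,-0.05],[0,0,0]],
    [[0,0,-0.1],[0,0,0]],
    [[0,0,-0.2],[0,0,0]],
    [[0,0,-0.35],[0,0,0]],
    [[0,0,-0.5],[0,0,0]],
  ],
)

```text
t: 9.85
tool_pos: [0.5286, 0.0609, 0.1305]
orientation: [0.307, 3.126, 0.0]
force: [0.5, -0.6, 0.7]
opening: 0.0491
gripper_force: 0.0
```

```bash
python3 -c "
from g import *
go(*dock(-.05,.106),.13,np.pi/2-.196)
go(*dock(-.05,.106),.13,-np.pi/2-.196)
print(robot.read_state()['q'])"
```

```text
shift [0.249 0.529 0.003] turn [-0.  0. -1.] mm [ 49.8 105.8   0.5] | t 9.85 tcp [0.5286 0.0609 0.1305] F [ 0.5 -0.6  0.7] open 0.0491
shift [0.249 0.529 0.003] turn [0. 0. 1.] mm [ 49.8 105.8   0.5] | t 9.85 tcp [0.5286 0.0609 0.1305] F [ 0.5 -0.6  0.7] open 0.0491
[ 1.83148237e-02  6.18744982e-03  1.78146356e+00 -1.17827014e-05
  1.35365601e+00 -1.35662337e+00]
```

jog_arm(
  rows=[
    [[0.05,0.11,0],[0,0,0.09]],
    [[0.1,0.22,0],[0,0,0.18]],
    [[0.15,0.33,0],[0,0,0.27]],
    [[0.2,0.44,0],[0,0,0.36]],
    [[0.249,0.529,0],[0,0,0.45]],
  ],
)

```text
t: 10.35
tool_pos: [0.5005, 0.1756, 0.1301]
orientation: [1.378, 2.822, 0.002]
force: [0.3, -0.5, -1.0]
opening: 0.049
gripper_force: 0.0
```

jog_arm(
  rows=[
    [[0,0,0],[0,0,0.09]],
    [[0,0,0],[0,0,0.18]],
    [[0,0,0],[0,0,0.27]],
    [[0,0,0],[0,0,0.36]],
    [[0,0,0],[0,0,0.45]],
  ],
)

```text
t: 10.85
tool_pos: [0.5008, 0.1745, 0.13]
orientation: [2.27, 2.171, 0.002]
force: [0.4, -0.1, 0.4]
opening: 0.0487
gripper_force: 0.0
```

jog_arm(
  rows=[
    [[0,0,0],[0,0,0.09]],
    [[0,0,0],[0,0,0.1]],
    [[0,0,0],[0,0,0.1]],
    [[0,0,0],[0,0,0.1]],
  ],
)

```text
t: 11.25
tool_pos: [0.5006, 0.1744, 0.1291]
orientation: [2.425, 1.997, 0.001]
force: [0.7, -0.2, -0.7]
opening: 0.0488
gripper_force: 0.0
```

```bash
python3 -c "
from g import *
go(*dock(-.05,.106),.043,-np.pi/2-.196)
s,fs=cam('side')
x,y=dock(0,0)
for p in((-.06,0,.026),(-.033,.017,.052),(-.033,-.017,.052),(-.033,-.017,.02),(.033,-.017,.052),(-.05,.106,.065),(-.05,.121,.065),(-.05,.091,.065)): print(p,proj(s,fs,np.r_[dock(*p[:2]),p[2]]).round(1))
b=cv2.resize(s['frame'][165:255,210:310],(666,600),interpolation=cv2.INTER_CUBIC)
cv2.imwrite('pics/g3.png',np.clip(b*1.4,0,255).astype(np.uint8)[:,:,::-1])"
```

```text
shift [-0.001 -0.002  0.431] turn [ 0.    -0.     0.002] mm [-0.2 -0.3 86.1] | t 11.25 tcp [0.5006 0.1744 0.1291] F [ 0.7 -0.2 -0.7] open 0.0488
(-0.06, 0, 0.026) [244.2 227. ]
(-0.033, 0.017, 0.052) [250.2 214.5]
(-0.033, -0.017, 0.052) [254.7 220.9]
(-0.033, -0.017, 0.02) [254.9 229.4]
(0.033, -0.017, 0.052) [275.1 215.1]
(-0.05, 0.106, 0.065) [233.6 196.7]
(-0.05, 0.121, 0.065) [231.8 194.2]
(-0.05, 0.091, 0.065) [235.4 199.3]
```

View pics/g3.png

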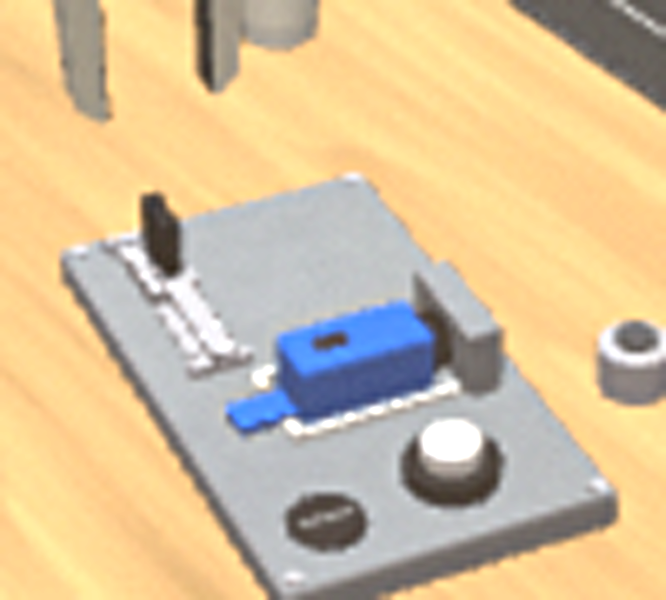

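The light is seated between the rails, lens to the sensor block, tail at (244,228). The fin is at (234,197), matching the predicted y ≈ 106 mm. I go down over the fin.

jog_arm(
  rows=[
    [[0,0,0.1],[0,0,0]],
    [[0,0,0.2],[0,0,0]],
    [[0,0,0.3],[0,0,0]],
    [[0,0,0.38],[0,0,0]],
    [[0,0,0.42],[0,0,0]],
  ],
)

```text
t: 11.8
tool_pos: [0.4992, 0.1741, 0.0429]
orientation: [-2.426, -1.995, 0.003]
force: [-0.7, 0.6, -0.2]
opening: 0.0492
gripper_force: 0.0
```

jog_arm(
  rows=[
    [[0,0,0],[0,0,0]],
    [[0,0,0],[0,0,0]],
    [[0,0,0],[0,0,0]],
  ],
)

```text
t: 12.1
tool_pos: [0.5013, 0.1746, 0.0459]
orientation: [2.427, 1.993, 0.003]
force: [-0.3, -0.4, 0.3]
opening: 0.0486
gripper_force: 0.0
```

jog_arm(
  rows=[
    [[0,0,0],[0,0,0]],
    [[0,0,0],[0,0,0]],
    [[0,0,0],[0,0,0]],
    [[0,0,0],[0,0,0]],
    [[0,0,0],[0,0,0]],
  ],
  hand=1,
  squeeze=12,
)

```text
t: 12.6
tool_pos: [0.5004, 0.1743, 0.0447]
orientation: [2.428, 1.994, 0.0]
force: [1.8, -0.1, 0.9]
opening: 0.0135
gripper_force: 1.7
```

jog_arm(
  rows=[
    [[0,0,0],[0,0,0]],
    [[0,0,0],[0,0,0]],
    [[0,0,0],[0,0,0]],
  ],
)

```text
t: 12.9
tool_pos: [0.5021, 0.174, 0.0449]
orientation: [2.426, 1.992, 0.004]
force: [7.5, -1.5, -6.5]
opening: 0.0099
gripper_force: 12.0
```

```bash
python3 -c "
from g import *
go(*dock(-.05,.065),.043,-np.pi/2-.196)"
```

```text
shift [-0.205 -0.009  0.009] turn [ 0.002 -0.    -0.   ] mm [-41.   -1.8   1.8] | t 12.9 tcp [0.5021 0.174  0.0449] F [ 7.5 -1.5 -6.5] open 0.0099
```

jog_arm(
  rows=[
    [[-0.02,0.009,0],[0,0,0]],
    [[-0.05,0.009,0],[0,0,0]],
    [[-0.09,0.009,0],[0,0,0]],
    [[-0.13,0.009,0],[0,0,0]],
    [[-0.17,0.009,0],[0,0,0]],
  ],
  squeeze=20,
)

```text
t: 13.4
tool_pos: [0.4954, 0.14, 0.0448]
orientation: [-2.428, -1.993, -0.0]
force: [0.0, 3.6, 1.9]
opening: 0.0097
gripper_force: 20.0
```

jog_arm(
  rows=[
    [[-0.01,0,0],[0,0,0]],
    [[-0.02,0,0],[0,0,0]],
    [[-0.03,0,0],[0,0,0]],
    [[-0.035,0,0],[0,0,0]],
    [[-0.04,0,0],[0,0,0]],
  ],
)

```text
t: 13.9
tool_pos: [0.4939, 0.1329, 0.0448]
orientation: [-2.428, -1.994, -0.0]
force: [-2.4, 2.6, 5.0]
opening: 0.0095
gripper_force: 20.0
```

```bash
python3 -c "
from g import *
go(*dock(-.05,.065),.043,-np.pi/2-.196)"
```

```text
shift [ 0.004 -0.009  0.009] turn [-0. -0.  0.] mm [ 0.9 -1.8  1.8] | t 13.9 tcp [0.4939 0.1329 0.0448] F [-2.4  2.6  5. ] open 0.0095
```

jog_arm(
  rows=[
    [[-0.005,0,0],[0,0,0]],
    [[-0.01,0,0],[0,0,0]],
    [[-0.015,0,0],[0,0,0]],
    [[-0.015,0,0],[0,0,0]],
    [[-0.015,0,0],[0,0,0]],
  ],
)

```text
t: 14.4
tool_pos: [0.4935, 0.1307, 0.0448]
orientation: [-2.427, -1.993, -0.002]
force: [-2.3, 5.9, 4.2]
opening: 0.0098
gripper_force: 20.0
```

```bash
python3 -c "
from g import *
go(*dock(-.05,.065),.043,-np.pi/2-.196)"
```

```text
shift [ 0.016 -0.009  0.009] turn [ 0.    -0.001  0.   ] mm [ 3.1 -1.8  1.8] | t 14.4 tcp [0.4935 0.1307 0.0448] F [-2.3  5.9  4.2] open 0.0098
```

jog_arm(
  rows=[
    [[-0.005,0,0],[0,0,0]],
    [[-0.01,0,0],[0,0,0]],
    [[-0.015,0,0],[0,0,0]],
    [[-0.015,0,0],[0,0,0]],
    [[-0.015,0,0],[0,0,0]],
  ],
)

```text
t: 14.9
tool_pos: [0.4935, 0.1304, 0.0448]
orientation: [-2.425, -1.992, -0.008]
force: [2.6, 19.4, -0.5]
opening: 0.0102
gripper_force: 20.0
```

jog_arm(
  rows=[
    [[-0.005,0,0],[0,0,0]],
    [[-0.01,0,0],[0,0,0]],
    [[-0.01,0,0],[0,0,0]],
  ],
)

```text
t: 15.2
tool_pos: [0.4934, 0.1301, 0.0448]
orientation: [-2.424, -1.992, -0.012]
force: [5.7, 28.1, -5.5]
opening: 0.01
gripper_force: 20.0
```

```bash
python3 -c "
from g import *
go(*dock(-.05,.065),.043,-np.pi/2-.196)"
```

```text
shift [ 0.019 -0.009  0.009] turn [ 0.001 -0.006  0.001] mm [ 3.7 -1.8  1.9] | t 15.2 tcp [0.4934 0.1301 0.0448] F [ 5.7 28.1 -5.5] open 0.01
```

End stop reached: 28 N, no motion. I ease off while still pushing, then open.

jog_arm(
  rows=[
    [[0.01,0,0],[0,0,0]],
    [[0.018,0,0],[0,0,0]],
    [[0.018,0,0],[0,0,0]],
  ],
)

```text
t: 15.5
tool_pos: [0.4934, 0.1304, 0.0448]
orientation: [-2.426, -1.994, -0.004]
force: [0.5, 10.9, 2.7]
opening: 0.0101
gripper_force: 20.0
```

jog_arm(
  rows=[
    [[0,0,0],[0,0,0]],
    [[0,0,0],[0,0,0]],
    [[0,0,0],[0,0,0]],
    [[0,0,0],[0,0,0]],
    [[0,0,0],[0,0,0]],
  ],
  hand=0.2,
)

```text
t: 16.0
tool_pos: [0.4931, 0.1282, 0.0445]
orientation: [2.428, 1.993, -0.001]
force: [0.2, -0.8, 0.2]
opening: 0.0372
gripper_force: 0.0
```

jog_arm(
  rows=[
    [[0,0,-0.1],[0,0,0]],
    [[0,0,-0.2],[0,0,0]],
    [[0,0,-0.3],[0,0,0]],
    [[0,0,-0.4],[0,0,0]],
    [[0,0,-0.45],[0,0,0]],
  ],
)

```text
t: 16.5
tool_pos: [0.4941, 0.1285, 0.1367]
orientation: [2.427, 1.992, 0.003]
force: [0.6, 0.4, -0.2]
opening: 0.0372
gripper_force: 0.0
```

```bash
python3 -c "
from g import *
go(*dock(.012,-.075),.1,-np.pi/2-.196)
s,fs=cam('side')
for p in((-.05,.08,.065),(-.05,.05,.065),(-.05,-.027,.035)): print(p,proj(s,fs,np.r_[dock(*p[:2]),p[2]]).round(1))
h=cv2.cvtColor(s['frame'],cv2.COLOR_RGB2HSV)
b=cv2.resize(s['frame'][165:255,210:310],(666,600),interpolation=cv2.INTER_CUBIC)
cv2.imwrite('pics/g4.png',np.clip(b*1.4,0,255).astype(np.uint8)[:,:,::-1])"
```

```text
shift [-0.674  0.295  0.184] turn [ 0.002 -0.     0.   ] mm [-134.9   59.    36.7] | t 16.5 tcp [0.4941 0.1285 0.1367] F [ 0.6  0.4 -0.2] open 0.0372
(-0.05, 0.08, 0.065) [236.7 201.2]
(-0.05, 0.05, 0.065) [240.5 206.5]
(-0.05, -0.027, 0.035) [250.9 228.9]
```

View pics/g4.png

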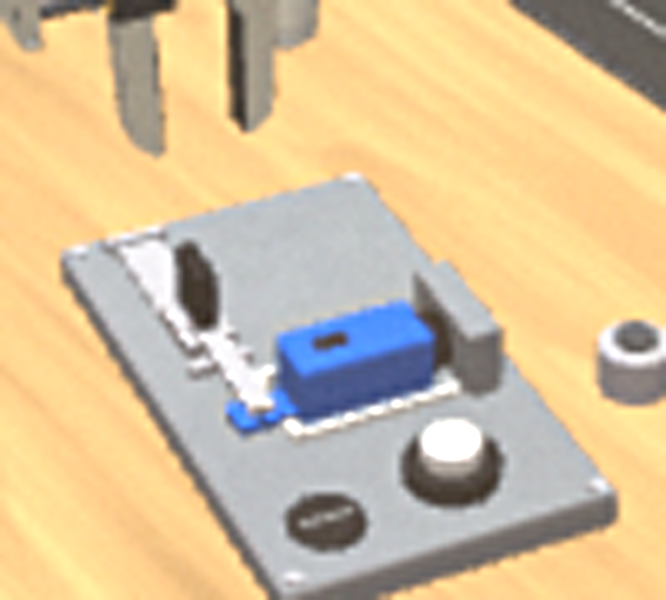

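The tongue lies over the tail at (260,395), and the fin is at the predicted locked pixels. Next I find the height of the button top from both views.

```bash
python3 -c "
from g import *
s,fs=cam('side')
m=cv2.inRange(s['frame'],(140,140,135),(255,255,255));m[:,:265]=0;m[:,292:]=0;m[:222]=0;m[242:]=0
n,l,st,ce=cv2.connectedComponentsWithStats(m)
i=max(range(1,n),key=lambda i:st[i,4]);print(st[i],ce[i])
r=fs and s['frame'][224:244,278];print(r.mean(1).round())
from scipy.optimize import minimize
c=imaging.read_camera('top');f=210/np.tan(np.radians(c['vertical_fov'])/2)
for z in(.03,.035,.04,.045): print(z,ray(s,fs,*ce[i],z)[:2].round(4),ray(c,f,306.5,235.5,z)[:2].round(4),dock(.012,-.075).round(4))
"
```

```text
[273 228   9   6  50] [277.  230.5]
[129. 136. 135. 138. 208. 228. 224. 225. 228. 228. 134. 121.  88.  56.
  51.  47.  52. 115. 143. 140.]
0.03 [ 0.5351 -0.0022] [ 0.5264 -0.0142] [ 0.5259 -0.0153]
0.035 [ 0.5314 -0.007 ] [ 0.5258 -0.014 ] [ 0.5259 -0.0153]
0.04 [ 0.5276 -0.0119] [ 0.5253 -0.0138] [ 0.5259 -0.0153]
0.045 [ 0.5239 -0.0168] [ 0.5247 -0.0136] [ 0.5259 -0.0153]
```

jog_arm(
  rows=[
    [[-0.17,0.075,0],[0,0,0]],
    [[-0.34,0.15,0],[0,0,0]],
    [[-0.51,0.22,0],[0,0,0]],
    [[-0.67,0.295,0],[0,0,0]],
    [[-0.67,0.295,0.18],[0,0,0]],
  ],
  hand=1,
)

```text
t: 17.15
tool_pos: [0.5289, -0.0187, 0.1019]
orientation: [2.426, 1.985, 0.008]
force: [1.1, 0.7, 0.4]
opening: 0.0026
gripper_force: 0.0
```

jog_arm(
  rows=[
    [[0,0,0.1],[0,0,0]],
    [[0,0,0.2],[0,0,0]],
    [[0,0,0.2],[0,0,0]],
    [[0,0,0.2],[0,0,0]],
    [[0,0,0.2],[0,0,0]],
  ],
)

```text
t: 17.65
tool_pos: [0.5255, -0.0144, 0.0595]
orientation: [2.427, 1.993, 0.001]
force: [0.3, -0.2, 0.4]
opening: 0.0003
gripper_force: 0.0
```

```bash
python3 -c "
from g import *
go(.5255,-.0147,.044,-np.pi/2-.196)"
```

```text
shift [-0.001  0.     0.078] turn [ 0.001 -0.     0.   ] mm [-0.3  0.  15.5] | t 17.65 tcp [ 0.5255 -0.0144  0.0595] F [ 0.3 -0.2  0.4] open 0.0003
```

jog_arm(
  rows=[
    [[0,0,0.02],[0,0,0]],
    [[0,0,0.04],[0,0,0]],
    [[0,0,0.06],[0,0,0]],
    [[0,0,0.08],[0,0,0]],
    [[0,0,0.08],[0,0,0]],
  ],
)

```text
t: 18.15
tool_pos: [0.5246, -0.0144, 0.042]
orientation: [-2.428, -1.993, 0.001]
force: [-1.4, 0.5, 1.6]
opening: 0.0003
gripper_force: 0.7
```

jog_arm(
  rows=[
    [[0,0,0.01],[0,0,0]],
    [[0,0,0.02],[0,0,0]],
    [[0,0,0.02],[0,0,0]],
    [[0,0,0.02],[0,0,0]],
  ],
)

```text
t: 18.55
tool_pos: [0.5249, -0.0144, 0.0388]
orientation: [-2.428, -1.994, -0.0]
force: [-1.7, 0.9, 3.2]
opening: 0.0001
gripper_force: 1.7
```

jog_arm(
  rows=[
    [[0,0,0.005],[0,0,0]],
    [[0,0,0.01],[0,0,0]],
    [[0,0,0.015],[0,0,0]],
    [[0,0,0.015],[0,0,0]],
  ],
)

```text
t: 18.95
tool_pos: [0.525, -0.0145, 0.0362]
orientation: [2.428, 1.994, -0.0]
force: [-4.8, 0.3, 9.1]
opening: 0.0006
gripper_force: 4.7
```

jog_arm(
  rows=[
    [[0,0,0.005],[0,0,0]],
    [[0,0,0.01],[0,0,0]],
    [[0,0,0.01],[0,0,0]],
    [[0,0,0.01],[0,0,0]],
  ],
)

```text
t: 19.35
tool_pos: [0.5251, -0.0144, 0.0359]
orientation: [2.428, 1.994, -0.0]
force: [-13.3, 2.1, 27.0]
opening: 0.0004
gripper_force: 13.2
```

Bottomed out: 27 N and no further travel. I release, back off and check.

jog_arm(
  rows=[
    [[0,0,-0.03],[0,0,0]],
    [[0,0,-0.1],[0,0,0]],
    [[0,0,-0.25],[0,0,0]],
    [[0,0,-0.45],[0,0,0]],
    [[0,0,-0.6],[0,0,0]],
  ],
)

```text
t: 19.85
tool_pos: [0.5254, -0.0146, 0.1562]
orientation: [2.427, 1.993, 0.002]
force: [0.5, -0.2, -0.5]
opening: 0.0006
gripper_force: 0.0
```

jog_arm(
  rows=[
    [[0,0,-0.1],[0,0,0]],
    [[0,0,-0.2],[0,0,0]],
    [[0,0,-0.2],[0,0,0]],
    [[0,0,-0.2],[0,0,0]],
  ],
)

```text
t: 20.25
tool_pos: [0.5251, -0.0145, 0.1936]
orientation: [2.428, 1.993, 0.001]
force: [0.8, -0.4, -0.2]
opening: 0.0003
gripper_force: 0.0
```

```bash
python3 -c "
from g import *
s,fs=cam('side');print(robot.read_state()['force'])
b=cv2.resize(s['frame'][140:260,180:340],(800,600),interpolation=cv2.INTER_CUBIC)
cv2.imwrite('pics/g5.png',np.clip(b*1.4,0,255).astype(np.uint8)[:,:,::-1])"
```

```text
[-0.93213656 -0.35139108 -0.48211584]
```

View pics/g5.png

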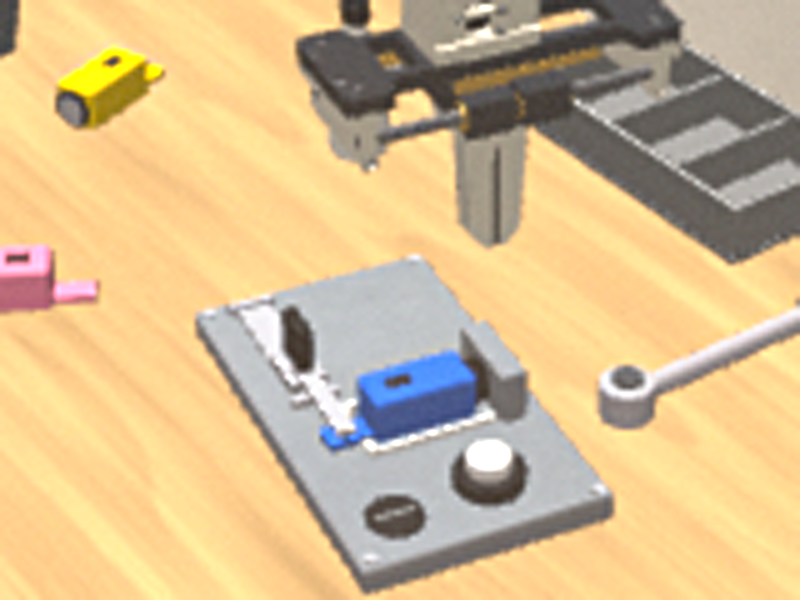

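The light is seated at (415,395), the tongue is over the tail at (345,425), the button is back up at (488,460), and the robot is clear.

```bash
python3 -c "
from plant import robot
print(robot.close_job())"
```

```text
the job is handed in; nothing more can be done
None
```

The job was handed in at about 20 s: the blue light is flat in the pocket with its lens to the sensor block, the lock is at its end stop with the tongue over the tail, and after that the button was pressed fully down and released; nothing else was touched.

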